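# Push a row of sample bottles home against the spring stop with the pusher block

### The arm

A 6-joint arm with a two-finger parallel gripper is mounted at the origin on the work surface. World frame = base frame: x ahead of the robot, y to its left, z up, the work surface at z = 0. Lengths are in m, angles in rad, forces in N, time in s.
With the tool pointing down it reaches from about 0.4 to 0.825 m from the base axis. Payload 7 kg.
Tool frame: the origin (TCP) lies midway between the tips of the shut fingers; the grasp point (between the pads) lies 19 mm behind it; z points along the fingers, y is the line along which they close (so a half turn about z gives the same grasp; the last joint's range is limited). The gripper opens to 88 mm and grips with 3 to 60 N. Pads are 19 mm wide; open, the fingers measure 130 mm over their backs; the gripper's body (78 mm by 193 mm) begins 47 mm behind the grasp point.
Start: joints at [-0.878, 0.359, 0.012, 0, -1.224, -0.288], TCP at [0.266, -0.62, 0.227] pointing down, gripper open.
Joint ranges: [-3.07, 3.07], [-1.43, 2.12], [-1.02, 1.25], [-3.03, 1.67], [-3.05, -0], [-3.03, 3.03]. Speed limits (rad/s): [2.39, 2.39, 3.01, 3.14, 3.14, 3.14].

### API

Orientations are given as [roll, pitch, yaw] about the fixed x, y, z axes, in that order (R = Rz(yaw) Ry(pitch) Rx(roll)).
In Python, from station import monitor, viewer, arm gives the robot as it stands.
- The arm moves only by the tool move_arm, never from a script. Its argument "deltas" is a list that holds one entry, the list of rows, each a list of 7 numbers: the turn, a rotation vector about the tool's x, y, z in degrees, then the shift along the tool's x, y, z in m, then the finger opening in m, from 0 to 0.0876. A call has 1 to 12 rows; each row is the pose to reach, as a shift and turn from the pose commanded when the call began, along the tool's axes at that moment; what a row does not reach only later rows make up. A row lasts 1/12 s, in which the tool goes at most 41.7 mm and 7.16 degrees, less where a joint would pass 70% of its speed; a pose out of reach is approached as far as the arm can. A call with a gripper value outside its range is refused whole. The fingers move at their own pace and stop on an object; "force" is the grip in N (left out, the last holds). Time passes only in rows, so rows that repeat a pose let the fingers close. It gives the time, the measured TCP pose, the force and the opening at its end, in the units of the state.
- monitor.get_state(): the state, without advancing time (a new reading comes with each control period).
- viewer.grab_frame(name): name is "scene" or "top" or "wrist"; returns a dict with "frame" (420x560x3 uint8, blue, green, red), "vfov" (degrees; the focal length in pixels is half the picture's height over the tangent of half this angle, whatever the lens; pixels are square), "cx", "cy" (the principal point, pixels), "xyz" and "orientation" of the camera in the world; the wrist camera has in their place "hand_eye" (4x4, takes a point from camera to tool coordinates, whose origin is the TCP and whose axes are the flange's). Camera axes: x right, y down, z forward; pixel columns grow to the right and rows downward; lengths in m; the calibration is good to about 2 mm. A picture is of the moment at which its call begins: read the wrist's pose just before it. There is no depth.
- arm.job_done(): hands the job in, once; it reports no verdict.
The state is a dict: "t": time; "q": joint angles; "qd": joint speeds; "joint_efforts": joint torques, N m; "eef_pos": TCP position; "ee_rot": TCP orientation; "force": force on the tool from outside, world axes, zero at the start; "moment": the same for the moment, N m; "width": finger opening in m.
Only numpy, scipy, OpenCV 4.12 (cv2) and the standard library are available. Lean on these libraries where they do the work, as an engineer would, in place of code of your own. Each camera call takes 0.05 s, during which the arm holds its last target. There are 200 camera calls.

### The job

Stand the green pusher block behind the row of four blue-capped bottles and with it push the whole row, straight and as one, along the tray's channel until it has pressed the red spring pad in by about 5 mm; hold it there a moment, then let go and leave the block standing snug behind the row. Do it gently: the pad must never go in beyond 7 mm, the bottles must not tip or jump out of line, touch them only with the block, and leave the other things on the bench alone.

Things in the scene. Friction and masses are not known exactly. Their poses are not given: they have to be found in the camera images.
- tray: Fixed grey plate 520 x 110 mm, 6 mm thick. Origin on the bench under the mouth of its channel; +x along the channel to the stop (push direction), plate from x = -250 to +270 mm. Rails 12 mm high above the plate, 41 mm apart inside, from x = 20 to 270 mm, flared from x = -15 to 20 mm. The face of the stop's pad at rest is anywhere between x = 160 and 210 mm, new each run, not reported
- pad (a joint): How far the red spring pad (34 x 34 mm, centre 21 mm above the plate) of the blue stop clamped in the channel is pushed in (m; 0 at rest, 0.014 bottomed out). It gives from about 2.5 N and takes 1.5 N more per mm, on top of what the sliding row and block need; let go, it pushes back a little and stays slightly in
- block_center (a point): Centre (35 mm above the underside) of the loose green pusher block, 0.35 kg, 70 mm high: foot 52 x 36 mm, 24 mm high, above it a grip 52 x 28 mm. x along its 52 mm length, y across (the 28 mm to grip), z up. Its length goes along the channel; its flat ends (+-26 mm) push, either end first. It starts on the bench on the robot's side of the tray, turned up to 0.6 rad from the tray
- b1: White square sample bottle with a blue cap, the front one, nearest the stop: 36 x 36 mm, 44 mm high to the shoulder, 58 mm with the cap, roughly 0.08 kg. Origin at the centre of its underside, z up. The four stand loose in a ragged row on the plate before the mouth of the channel, a few mm apart, up to 3 mm out of line and slightly turned
- b2: White square sample bottle with a blue cap, the second: 36 x 36 mm, 44 mm high to the shoulder, 58 mm with the cap, roughly 0.08 kg. Origin at the centre of its underside, z up. The four stand loose in a ragged row on the plate before the mouth of the channel, a few mm apart, up to 3 mm out of line and slightly turned
- b3: White square sample bottle with a blue cap, the third: 36 x 36 mm, 44 mm high to the shoulder, 58 mm with the cap, roughly 0.08 kg. Origin at the centre of its underside, z up. The four stand loose in a ragged row on the plate before the mouth of the channel, a few mm apart, up to 3 mm out of line and slightly turned
- b4: White square sample bottle with a blue cap, the last one, at the open end: 36 x 36 mm, 44 mm high to the shoulder, 58 mm with the cap, roughly 0.08 kg. Origin at the centre of its underside, z up. The four stand loose in a ragged row on the plate before the mouth of the channel, a few mm apart, up to 3 mm out of line and slightly turned
- spare1: Bystander: bottle of the same make with a red cap, on the right (origin under its centre)
- spare2: Bystander: another red-capped bottle (origin under its centre)
- beaker: Bystander: glass beaker, 68 mm wide, 90 mm high (origin under its centre)
- flask: Bystander: amber conical flask with stopper, 84 mm wide, 122 mm high (origin under its centre)
- jar: Bystander: jar with black lid, 60 mm wide, 85 mm high (origin under its centre)
- spatula: Bystander: lab spatula lying on the bench
Mind the look-alikes: they are no part of the job. Leave any pink look-alike of the part that bears block_center alone.

How it is judged:
On the way, in this order (a step that is already met when the one before it is completed fails the run):
1. the block stands upright on the plate behind the row, in line with it (x of block_center in the frame of tray between -0.235 and -0.1 m and z of block_center in the frame of tray between 0.034 and 0.05 m and y of block_center in the frame of tray between -0.01 and 0.01 m and angle between block_center's own z axis and vertical below 0.12 rad), for 0.1 s.
2. the row, closed up and in line, presses the pad in by 3 to 7.5 mm for a moment (value of joint pad between 0.003 and 0.0075 m and y of b1 in the frame of tray between -0.006 and 0.006 m and angle between the x axis of each of b1, b2, b3, b4 and the x axis of tray, either way round below 0.12 rad and angle between each of b1, b2, b3, b4's own z axis and vertical below 0.08 rad and y of b2 in the frame of tray between -0.006 and 0.006 m and y of b3 in the frame of tray between -0.006 and 0.006 m and y of b4 in the frame of tray between -0.006 and 0.006 m and distance between b1 and b2 below 0.0395 m and distance between b2 and b3 below 0.0395 m and distance between b3 and b4 below 0.0395 m and horizontal distance between block_center and b4 below 0.0475 m), for 0.3 s.
At the end, for the whole second after the job is handed in: Bottles upright, at rest, in the channel (within 6 mm of its centre line, 0.12 rad), gaps under 3.5 mm, pad still in by 0.8 to 7.5 mm; the released block upright on the plate, as much in line, at most 3.5 mm behind the last bottle (y of b1 in the frame of tray between -0.006 and 0.006 m and angle between the x axis of each of b1, b2, b3, b4, block_center and the x axis of tray, either way round below 0.12 rad and angle between each of b1, b2, b3, b4, block_center's own z axis and vertical below 0.08 rad and y of b2 in the frame of tray between -0.006 and 0.006 m and y of b3 in the frame of tray between -0.006 and 0.006 m and y of b4 in the frame of tray between -0.006 and 0.006 m and distance between b1 and b2 below 0.0395 m and distance between b2 and b3 below 0.0395 m and distance between b3 and b4 below 0.0395 m and y of block_center in the frame of tray between -0.006 and 0.006 m and horizontal distance between block_center and b4 below 0.0475 m and z of block_center in the frame of tray between 0.037 and 0.044 m and value of joint pad between 0.0008 and 0.0075 m and linear speed of each of b1, b2, b3, b4 below 0.01 m/s); the robot touches nothing.
It fails at once if the pad is pushed in more than 7.5 mm (too hard) (value of joint pad above 0.0075 m).
It fails at once if the block presses on the last bottle with more than 30 N (contact force between block and b4 above 30 N).
It fails at once if a bottle of the row tips or is pushed out of line (row buckles) (angle between any of b1, b2, b3, b4's own z axis and vertical above 0.35 rad or y of any of b1, b2, b3, b4 in the frame of tray above 0.014 m or y of any of b1, b2, b3, b4 in the frame of tray below -0.014 m).
It fails at once if the gripper pushes or holds a bottle of the row (contact force between the fingers and b1 above 1 N or contact force between the fingers and b2 above 1 N or contact force between the fingers and b3 above 1 N or contact force between the fingers and b4 above 1 N).
It fails at once if a bystander is displaced by more than 25 mm (distance of any of spare1, spare2, beaker, flask, jar, spatula from where it was at the start of the episode above 0.025 m).
It also fails if it takes over 70 s, if anything falls off the work surface, if the arm or the gripper's body presses on something with over 40 N, if the wrist force passes 120 N, or if a joint passes its speed limit or range.

## Working session

There is one attempt and no reset: what is moved stays moved. The work goes in short steps, Python scripts to look and compute and a tool call to move; the robot and the scene stay as the last step left them, time stands still between calls to the robot, and variables do not carry over. Pictures are saved under pics/ and viewed, on a budget of 10 in all, crops included, one or two more only if the job needs it, and the job is handed in when it is done.

Besides the shell and the picture viewer there is one more tool, called after ">>>" as name(argument=value, ...) on one line, values as JSON. move_arm: Moves the arm, as the interface text tells. Its arguments: {"type":"object","properties":{"deltas":{"type":"array","items":{"type":"array","items":{"type":"array","items":{"type":"number"}}}},"force":{"type":"number"}},"required":["deltas"]}

```bash
mkdir -p pics; ls
python3 - <<'E'
from station import monitor, viewer
import cv2,json
s=monitor.get_state(); print({k:s[k] for k in('t','eef_pos','ee_rot','width','force')})
for n in('top','scene'):
    f=viewer.grab_frame(n); cv2.imwrite(f'pics/{n}0.png',f.pop('frame')); print(n,f)
f=viewer.grab_frame('wrist'); print({k:v for k,v in f.items() if k!='frame'})
E
```

```text
pics
{'t': 0.0, 'eef_pos': array([ 0.26563665, -0.62002408,  0.22562918]), 'ee_rot': array([ 3.13996537e+00, -1.27109024e-04, -2.73693472e+00]), 'width': 0.08770664377907159, 'force': array([ 0.10972081, -0.30400131, -0.19262483])}
top {'vfov': 47.24090540772329, 'cx': 281.6169273762969, 'cy': 204.3391357891548, 'xyz': array([ 0.44359317, -0.00407579,  1.19356338]), 'orientation': array([-3.02813564, -0.02268749, -1.5674422 ])}
scene {'vfov': 48.43805620310879, 'cx': 274.91134793986305, 'cy': 201.538853331853, 'xyz': array([1.08381925, 0.43257609, 0.89370882]), 'orientation': array([-2.4457978 , -0.00740154,  2.31468874])}
{'vfov': 63.68826536392556, 'cx': 284.24691126590346, 'cy': 209.66017951516847, 'hand_eye': array([[-3.82494994e-04, -9.56069409e-01, -2.93140136e-01,
         7.92232332e-02],
       [ 9.99999865e-01, -4.69122829e-04,  2.25213253e-04,
         8.26956995e-04],
       [-3.52838232e-04, -2.93140010e-01,  9.56069459e-01,
        -1.57750241e-01],
       [ 0.00000000e+00,  0.00000000e+00,  0.00000000e+00,
         1.00000000e+00]])}
```

View pics/top0.png

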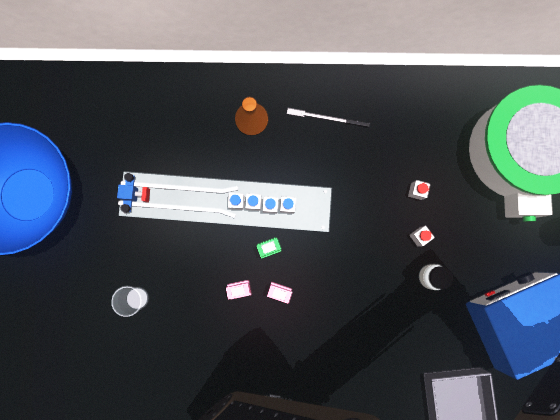

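View pics/scene0.png

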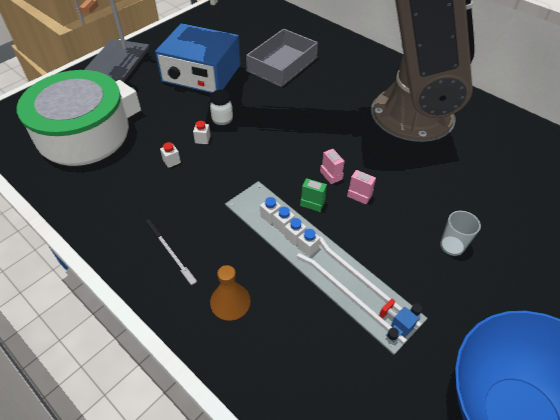

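Top view: the tray runs along image x, stop at (130,193) on the left, blue caps at (236..288, 200..204), green block at (268,247), pink look-alikes at (238,290) and (280,293). Scene view confirms. Now to coordinates.

```bash
cat > h.py <<'E'
import numpy as np, cv2
from scipy.spatial.transform import Rotation as R
from station import monitor, viewer
def grab(n):
    s=monitor.get_state(); f=viewer.grab_frame(n); h,w=f['frame'].shape[:2]
    f['f']=h/2/np.tan(np.radians(f['vfov'])/2)
    if n=='wrist':
        T=np.eye(4); T[:3,:3]=R.from_euler('xyz',s['ee_rot']).as_matrix(); T[:3,3]=s['eef_pos']
        T=T@f['hand_eye']; f['R'],f['p']=T[:3,:3],T[:3,3]
    else: f['R'],f['p']=R.from_euler('xyz',f['orientation']).as_matrix(),np.array(f['xyz'])
    return f
def cast(f,uv,z):
    uv=np.atleast_2d(uv).astype(float)
    d=np.c_[(uv[:,0]-f['cx'])/f['f'],(uv[:,1]-f['cy'])/f['f'],np.ones(len(uv))]@f['R'].T
    return f['p']+d*((z-f['p'][2])/d[:,2])[:,None]
def mask(f,lo,hi):
    return cv2.inRange(cv2.cvtColor(f['frame'],cv2.COLOR_BGR2HSV),np.array(lo),np.array(hi))
def blobs(m,amin):
    c,_=cv2.findContours(m,cv2.RETR_EXTERNAL,cv2.CHAIN_APPROX_NONE)
    return [x for x in c if cv2.contourArea(x)>=amin]
def rect(f,c,z):
    "min-area rectangle of a contour on plane z: centre, sizes, yaw of long side"
    P=cast(f,c.reshape(-1,2),z)[:,:2]
    (cx,cy),(a,b),t=cv2.minAreaRect((P*1000).astype(np.float32))
    if a<b: a,b,t=b,a,t+90
    t=(t+90)%180-90
    return np.round([cx,cy,a,b,t],1)
E
python3 - <<'E'
from h import *
f=grab('top')
g=cv2.cvtColor(f['frame'],cv2.COLOR_BGR2GRAY)
m=mask(f,(0,0,100),(179,70,255)); m[:, :100]=0; m[:160]=0;m[240:]=0;m[:,340:]=0
for c in blobs(m,2000): print('tray',rect(f,c,.006))
for c in blobs(mask(f,(45,100,60),(80,255,255)),60):
    M=cv2.boundingRect(c); 
    if M[0]<450: print('green',M,rect(f,c,.03))
b=mask(f,(95,120,100),(125,255,255))
for c in blobs(b,20):
    M=cv2.boundingRect(c)
    if 220<M[0]<310: print('cap',M,rect(f,c,.058))
    elif 110<M[0]<150: print('stop',M,rect(f,c,.03))
for c in blobs(mask(f,(0,120,100),(6,255,255)),20):
    M=cv2.boundingRect(c)
    if M[0]<180: print('pad',M,cast(f,[[M[0]+M[2],M[1]+M[3]/2]],.04))
# white top face of block
w=mask(f,(30,0,150),(90,90,255))[235:262,250:290]
for c in blobs(w,15): print('blocktop',rect(f,c+np.array([250,235]),.07))
E
```

```text
tray [586.4 110.7 526.1 112.9  85.9]
green (256, 237, 26, 22) [472.    0.9  55.1  37.5 -69.2]
cap (283, 199, 10, 10) [ 5.752e+02 -4.340e+01  2.160e+01  2.150e+01  2.000e-01]
cap (265, 199, 10, 10) [ 5.75e+02 -6.00e-01  2.16e+01  2.14e+01  3.00e-01]
cap (248, 196, 10, 10) [5.819e+02 3.990e+01 2.160e+01 2.140e+01 5.000e-01]
cap (230, 195, 11, 10) [584.   81.5  22.1  21.8  45.3]
stop (117, 180, 21, 28) [601.9 346.4  66.3  47.   -5.6]
pad (141, 187, 9, 15) [[0.59713012 0.28740508 0.04      ]]
```

>>> move_arm(deltas=[[[0,0,-10,-0.04,0.04,-0.02,0.0876],[0,0,-20,-0.08,0.08,-0.03,0.0876],[0,0,-30,-0.12,0.12,-0.04,0.0876],[0,0,-40,-0.16,0.16,-0.05,0.0876],[0,0,-50,-0.2,0.2,-0.06,0.0876],[0,0,-55,-0.24,0.24,-0.07,0.0876],[0,0,-60,-0.28,0.28,-0.07,0.0876],[0,0,-65,-0.32,0.32,-0.07,0.0876],[0,0,-70,-0.36,0.36,-0.07,0.0876],[0,0,-75,-0.4,0.4,-0.07,0.0876],[0,0,-80,-0.43,0.43,-0.07,0.0876],[0,0,-85,-0.45,0.45,-0.07,0.0876]]])

```text
t: 1.2
eef_pos: [0.4492, -0.1603, 0.2935]
ee_rot: [-3.141, -0.0, -1.247]
force: [1.4, -1.3, -0.3]
width: 0.0876
```

>>> move_arm(deltas=[[[0,0,-1,0,0,0,0.0876],[0,0,-1,0,0,0,0.0876],[0,0,-1,0,0,0,0.0876]]])

```text
t: 1.45
eef_pos: [0.4491, -0.162, 0.293]
ee_rot: [3.141, 0.0, -1.236]
force: [-0.3, -0.3, -1.0]
width: 0.0874
```

>>> move_arm(deltas=[[[0,0,-0.8,-0.027,-0.023,0,0.0876],[0,0,-1.6,-0.053,-0.045,0,0.0876],[0,0,-1.6,-0.08,-0.068,0,0.0876],[0,0,-1.6,-0.106,-0.09,0,0.0876],[0,0,-1.6,-0.106,-0.09,0,0.0876],[0,0,-1.6,-0.106,-0.09,0,0.0876],[0,0,-1.6,-0.106,-0.09,0,0.0876]]])

```text
t: 2.03
eef_pos: [0.4989, -0.0338, 0.2928]
ee_rot: [3.141, -0.0, -1.21]
force: [0.7, 0.3, -0.1]
width: 0.0875
```

Run:
```python
from h import *
import pickle
s=monitor.get_state(); print(s['eef_pos'],s['ee_rot'])
f=grab('wrist'); cv2.imwrite('pics/w1.png',f['frame']); pickle.dump(f,open('w1.pkl','wb'))
```

```text
[ 0.49894625 -0.03383981  0.29279118] [ 3.14070835e+00 -5.10583815e-05 -1.20996164e+00]
```

View pics/w1.png

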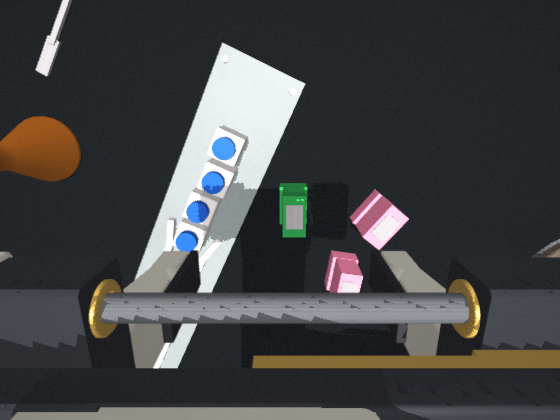

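Wrist view: plate's open end corners at (222,43) and (303,85), caps at (223,148), (213,182), (198,211), (186,241), green block with its grey top label at (294,217); pink ones are to the right.

Run:
```python
from h import *
import pickle
f=pickle.load(open('w1.pkl','rb')); F=f['frame']
hsv=cv2.cvtColor(F,cv2.COLOR_BGR2HSV)
print('label hsv',hsv[217,294],'green top',hsv[200,284],hsv[190,294],'plate',hsv[80,240])
g=mask(f,(45,100,40),(85,255,255)); 
for c in blobs(g,200): print('green',cv2.boundingRect(c),rect(f,c,.07))
lab=mask(f,(0,0,90),(179,110,255)); lab[:,:275]=0; lab[:,312:]=0; lab[:190]=0; lab[245:]=0
for c in blobs(lab,100): print('label',cv2.boundingRect(c),rect(f,c,.07))
caps=[]
for c in blobs(mask(f,(100,150,60),(125,255,255)),200):
    p=rect(f,c,.058); print('cap',cv2.boundingRect(c),p)
# plate edges by line fits on mask boundary
pl=mask(f,(0,0,70),(179,90,255))
E_={'left':[],'right':[]}
for r in range(100,205,3):
    x=np.where(pl[r,120:320])[0]+120
    # left edge: first run, right: last pixel of run containing plate
    x=x[x<279]; E_['left'].append([x[0],r]); 
    if r<175: E_['right'].append([x[-1],r])
for k,v in E_.items():
    P=cast(f,v,.006)[:,:2].astype(np.float32)
    l=cv2.fitLine(P,cv2.DIST_HUBER,0,.001,.001).ravel(); n=np.array([-l[1],l[0]])
    print(k,l,'yaw',np.degrees(np.arctan2(l[1],l[0])),'res mm',np.abs((P-l[2:])@n).max()*1000)
print(cast(f,[[222,43],[304,85]],.006))
```

```text
label hsv [165  12 168] green top [ 68 176 148] [ 68 178 122] plate [ 90   8 245]
green (279, 183, 29, 55) [475.7  -0.7  66.7  32.8 -69.6]
label (286, 205, 17, 25) [471.6   6.3  30.   19.2 -69.3]
cap (176, 231, 21, 21) [584.9  86.7  27.1  25.  -74.7]
cap (187, 201, 22, 22) [582.5  45.2  28.5  23.8  64.5]
cap (202, 172, 22, 22) [575.9   3.8  25.8  24.9 -72.4]
cap (212, 137, 23, 23) [575.9 -39.   25.7  24.   46.2]
left [ 0.07191592  0.9974107   0.6329058  -0.00633204] yaw 85.87595 res mm 0.58912486
right [ 0.18169361 -0.98335516  0.5246869  -0.06820279] yaw -79.53157 res mm 5.4143972
[[ 0.62188969 -0.14852527  0.006     ]
 [ 0.5128204  -0.13923336  0.006     ]]
```

>>> move_arm(deltas=[[[0,0,0,-0.023,0.006,0.025,0.055],[0,0,0,-0.047,0.0115,0.055,0.055],[0,0,0,-0.047,0.0115,0.09,0.055],[0,0,0,-0.047,0.0115,0.125,0.055],[0,0,0,-0.047,0.0115,0.16,0.055],[0,0,0,-0.047,0.0115,0.172,0.055],[0,0,0,-0.047,0.0115,0.172,0.055],[0,0,0,-0.047,0.0115,0.172,0.055]]])

```text
t: 2.75
eef_pos: [0.4717, 0.006, 0.1212]
ee_rot: [3.14, -0.0, -1.21]
force: [0.6, 0.4, 1.4]
width: 0.0552
```

Run:
```python
from h import *
s=monitor.get_state(); print(s['eef_pos'],s['ee_rot'],s['width'])
f=grab('wrist'); cv2.imwrite('pics/w2.png',f['frame'])
for c in blobs(mask(f,(45,100,40),(85,255,255)),200): print('green',cv2.boundingRect(c),rect(f,c,.07))
lab=mask(f,(0,0,90),(179,110,255)); lab[:,:250]=0; lab[:,320:]=0;lab[:150]=0
for c in blobs(lab,150): print('label',cv2.boundingRect(c),rect(f,c,.07))
```

```text
[0.47171129 0.00595062 0.12118941] [ 3.14048252e+00 -4.60876771e-04 -1.20975443e+00] 0.05517373532145592
green (260, 172, 48, 95) [ 4.745e+02 -2.000e-01  6.470e+01  3.030e+01 -6.930e+01]
label (250, 407, 70, 13) [417.4 149.9  55.   12.2  20.7]
label (250, 296, 70, 26) [450.9  61.1  49.5  20.4  20.7]
label (268, 209, 33, 44) [471.9   6.2  30.2  20.8 -69.3]
```

View pics/w2.png

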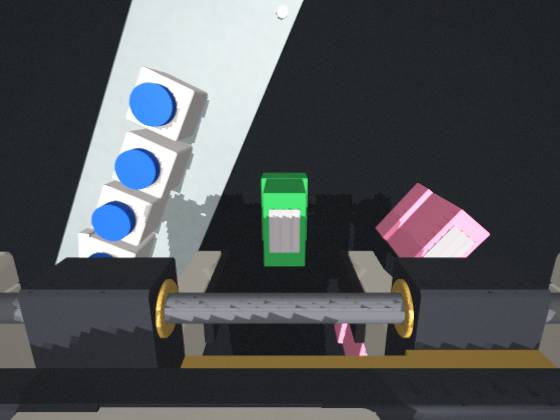

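Block label centre (284,231) sits squarely between the fingers; pink look-alike at (430,225) stays clear. Descend and grip.

>>> move_arm(deltas=[[[0,0,0,0,0,0.02,0.046],[0,0,0,0,0,0.04,0.046],[0,0,0,0,0,0.055,0.046],[0,0,0,0,0,0.07,0.046],[0,0,0,0,0,0.08,0.046],[0,0,0,0,0,0.089,0.046],[0,0,0,0,0,0.089,0.046],[0,0,0,0,0,0.089,0.025],[0,0,0,0,0,0.089,0.02],[0,0,0,0,0,0.089,0.02],[0,0,0,0,0,0.089,0.02],[0,0,0,0,0,0.089,0.02]]], force=40)

```text
t: 3.8
eef_pos: [0.4721, 0.0073, 0.0329]
ee_rot: [-3.141, -0.0, -1.208]
force: [-2.5, -0.4, 7.2]
width: 0.0275
```

>>> move_arm(deltas=[[[0,0,0,0,0,-0.02,0.02],[0,0,0,0,0,-0.05,0.02],[0,0,2,0.01,-0.003,-0.08,0.02],[0,0,6,0.03,-0.011,-0.08,0.02],[0,0,11,0.055,-0.02,-0.08,0.02],[0,0,16,0.085,-0.031,-0.08,0.02],[0,0,21,0.115,-0.042,-0.08,0.02],[0,0,24.9,0.135,-0.05,-0.08,0.02],[0,0,24.9,0.141,-0.052,-0.08,0.02],[0,0,24.9,0.141,-0.052,-0.07,0.02],[0,0,24.9,0.141,-0.052,-0.06,0.02],[0,0,24.9,0.141,-0.052,-0.06,0.02]]])

```text
t: 4.8
eef_pos: [0.5676, -0.1055, 0.089]
ee_rot: [3.137, 0.0, -1.642]
force: [-0.6, -0.2, -4.4]
width: 0.0278
```

Run:
```python
from h import *
s=monitor.get_state(); print(s['eef_pos'],s['ee_rot'],s['width'],s['force'])
f=grab('wrist'); cv2.imwrite('pics/w3.png',f['frame'])
```

```text
[ 0.56760633 -0.10548973  0.0890124 ] [ 3.13658523e+00  9.63092517e-05 -1.64208090e+00] 0.027768155411898584 [-0.64579975 -0.24054984 -4.432326  ]
```

View pics/w3.png

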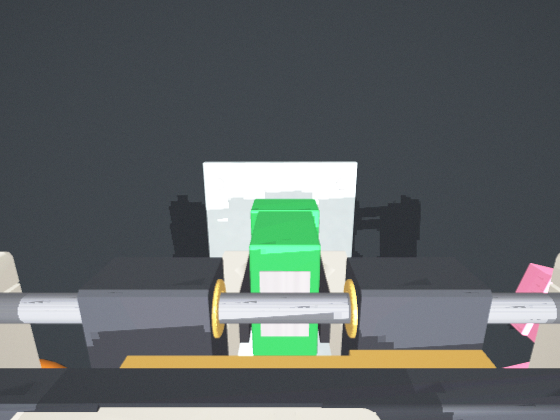

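Plate's open end runs level at row 163 from col 205 to 357, so yaw is aligned; block held square. Measure the lateral offset.

Run:
```python
from h import *
f=grab('wrist'); s=monitor.get_state()
pl=mask(f,(0,0,100),(179,70,255))
L,Rr=[],[]
for r in range(168,196,2):
    x=np.where(pl[r,190:370])[0]+190; L.append([x[0],r]); Rr.append([x[-1]+1,r])
y=s['ee_rot'][2]; u=-np.array([np.cos(y),np.sin(y)]); n=np.array([-u[1],u[0]])
for nm,v in(('L',L),('R',Rr)):
    P=cast(f,v,.006)[:,:2]; l=cv2.fitLine(P.astype(np.float32),cv2.DIST_L2,0,.001,.001).ravel()
    print(nm,'yaw',np.degrees(np.arctan2(l[1],l[0])),'lateral from TCP mm',1000*((P-s['eef_pos'][:2])@n).mean())
top=[[c,np.where(pl[140:200,c])[0][0]+140] for c in range(215,250,3)]+[[c,np.where(pl[140:200,c])[0][0]+140] for c in range(322,350,3)]
P=cast(f,top,.006)[:,:2]; l=cv2.fitLine(P.astype(np.float32),cv2.DIST_L2,0,.001,.001).ravel()
print('end yaw',np.degrees(np.arctan2(l[1],l[0])),'along from TCP mm',1000*((P-s['eef_pos'][:2])@u).mean())
g=mask(f,(45,100,40),(85,255,255))
for c in blobs(g,500): print(cv2.boundingRect(c))
```

```text
L yaw 85.73308 lateral from TCP mm -56.76216823457404
R yaw 85.59126 lateral from TCP mm 54.65067205032274
end yaw -4.0966845 along from TCP mm -40.98190872775098
(251, 323, 67, 33)
(249, 199, 72, 94)
```

>>> move_arm(deltas=[[[0,0,0,0,-0.0015,0.01,0.02],[0,0,0,0,-0.0015,0.02,0.02],[0,0,0,0,-0.0015,0.03,0.02],[0,0,0,0,-0.0015,0.038,0.02],[0,0,0,0,-0.0015,0.044,0.02],[0,0,0,0,-0.0015,0.0465,0.02],[0,0,0,0,-0.0015,0.048,0.02],[0,0,0,0,-0.0015,0.0485,0.02],[0,0,0,0,-0.0015,0.0485,0.02],[0,0,0,0,-0.0015,0.0485,0.02]]])

```text
t: 5.73
eef_pos: [0.5723, -0.1062, 0.044]
ee_rot: [-3.141, 0.0, -1.642]
force: [0.4, -0.5, -4.1]
width: 0.0278
```

Run:
```python
from h import *
s=monitor.get_state(); print(s['eef_pos'],s['ee_rot'],s['width'],s['force'])
f=grab('top'); a=f['frame'][150:260,100:350]; cv2.imwrite('pics/t2.png',cv2.resize(a,None,fx=3,fy=3,interpolation=cv2.INTER_CUBIC))
```

```text
[ 0.57232561 -0.10623691  0.04398051] [-3.14083793e+00  9.70679286e-05 -1.64245045e+00] 0.027775612410452403 [ 0.42199351 -0.5414373  -4.05587721]
```

View pics/t2.png

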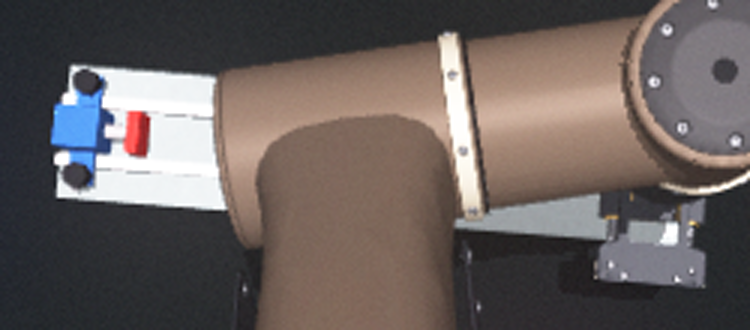

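>>> move_arm(deltas=[[[0,0,0,0,0.001,0,0.02],[0,0,0,0,0.002,0,0.02],[0,0,0,0,0.002,0,0.02],[0,0,0,0,0.002,0,0.02],[0,0,0,0,0.002,0,0.02],[0,0,0,0,0.002,0,0.02]]])

```text
t: 6.28
eef_pos: [0.57, -0.1061, 0.0436]
ee_rot: [-3.141, 0.0, -1.642]
force: [-0.6, -0.7, -2.4]
width: 0.0278
```

Run:
```python
from h import *
s=monitor.get_state(); print(s['eef_pos'],s['ee_rot'],s['width'],s['force'],s['qd'].round(4))
f=grab('scene'); cv2.imwrite('pics/s2.png',cv2.resize(f['frame'][150:400,180:460],None,fx=2.4,fy=2.4,interpolation=cv2.INTER_CUBIC))
f=grab('wrist')
pl=mask(f,(0,0,100),(179,70,255)); s=monitor.get_state()
y=s['ee_rot'][2]; u=-np.array([np.cos(y),np.sin(y)]); n=np.array([-u[1],u[0]])
r0=np.where(pl[:240,225:240].all(1))[0]; print(r0[:1])
for r in range(r0[0]+5,r0[0]+26,10):
    x=np.where(pl[r,150:420])[0]+150; P=cast(f,[[x[0],r],[x[-1]+1,r]],.006)[:,:2]; print(x[0],x[-1],1000*((P-s['eef_pos'][:2])@n))
```

```text
[ 0.57002744 -0.10608315  0.04362049] [-3.14149985e+00  1.76679017e-05 -1.64245401e+00] 0.02779794292338 [-0.56722887 -0.69753532 -2.44296605] [-0.0004  0.0002 -0.0017  0.0002  0.     -0.0008]
[174]
190 377 [-55.20695654  55.32087461]
191 376 [-55.10843365  55.21583221]
191 376 [-55.60692081  55.70705204]
```

View pics/s2.png

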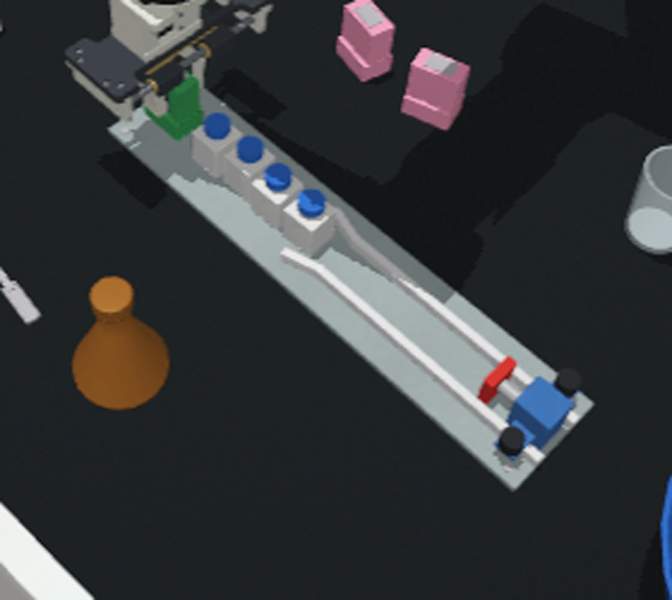

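Block held behind the row (green at (180,105) in the crop), row in place, pad clear. Laterally centred to 0.1 mm. Lower to near contact with the plate.

>>> move_arm(deltas=[[[0,0,0,0,0,0.0015,0.02],[0,0,0,0,0,0.003,0.02],[0,0,0,0,0,0.0035,0.02],[0,0,0,0,0,0.0035,0.02],[0,0,0,0,0,0.0035,0.02],[0,0,0,0,0,0.0035,0.02]]])

```text
t: 6.88
eef_pos: [0.57, -0.1061, 0.0401]
ee_rot: [3.142, -0.0, -1.642]
force: [0.4, -0.3, -3.2]
width: 0.028
```

>>> move_arm(deltas=[[[0,0,0,-0.003,0,0.0005,0.02],[0,0,0,-0.006,0,0.0005,0.02],[0,0,0,-0.009,0,0.0005,0.02],[0,0,0,-0.012,0,0.0005,0.02],[0,0,0,-0.015,0,0.0005,0.02],[0,0,0,-0.018,0,0.0005,0.02],[0,0,0,-0.021,0,0.0005,0.02],[0,0,0,-0.024,0,0.0005,0.02],[0,0,0,-0.027,0,0.0005,0.02],[0,0,0,-0.03,0,0.0005,0.02],[0,0,0,-0.033,0,0.0005,0.02],[0,0,0,-0.036,0,0.0005,0.02]]])

```text
t: 7.88
eef_pos: [0.5726, -0.07, 0.0396]
ee_rot: [3.142, -0.0, -1.642]
force: [0.1, -1.8, -2.9]
width: 0.0277
```

>>> move_arm(deltas=[[[0,0,0,-0.003,0,0,0.02],[0,0,0,-0.006,0,0,0.02],[0,0,0,-0.009,0,0,0.02],[0,0,0,-0.012,0,0,0.02],[0,0,0,-0.015,0,0,0.02],[0,0,0,-0.018,0,0,0.02],[0,0,0,-0.021,0,0,0.02],[0,0,0,-0.024,0,0,0.02],[0,0,0,-0.027,0,0,0.02],[0,0,0,-0.03,0,0,0.02],[0,0,0,-0.033,0,0,0.02],[0,0,0,-0.036,0,0,0.02]]])

```text
t: 8.88
eef_pos: [0.5752, -0.034, 0.0396]
ee_rot: [3.142, 0.0, -1.642]
force: [0.1, -1.9, -2.5]
width: 0.0278
```

```bash
cat > row.py <<'E'
from h import *
u=np.array([.0719,.9974]); n=np.array([-u[1],u[0]]); O=np.array([.5853,.1055])
def row(pic=None):
    s=monitor.get_state(); f=grab('scene')
    for c in blobs(mask(f,(100,150,60),(125,255,255)),60):
        M=cv2.boundingRect(c)
        if M[2]<30 and M[1]>150:
            (x,y),(a,b),t=cv2.minAreaRect(c); P=cast(f,[[x,y]],.054)[0,:2]-O
            print('blue',np.round([x,y,P@u*1000,P@n*1000],1))
    for c in blobs(mask(f,(0,140,80),(6,255,255)),30):
        M=cv2.boundingRect(c)
        if M[1]>250: 
            (x,y),_,_=cv2.minAreaRect(c); P=cast(f,[[x,y]],.027)[0,:2]-O; print('pad',np.round([x,y,P@u*1000,P@n*1000],1))
    P=s['eef_pos'][:2]-O; print('tcp',np.round([P@u*1000,P@n*1000,s['eef_pos'][2]*1000],2),s['force'].round(2),s['t'])
    if pic: cv2.imwrite(pic,cv2.resize(f['frame'][150:400,180:460],None,fx=2.4,fy=2.4,interpolation=cv2.INTER_CUBIC))
if __name__=='__main__':
    import sys; row(*sys.argv[1:])
E
python3 row.py pics/s3.png
```

```text
blue [403.9 322.  246.  -13.9]
blue [319.  242.5   6.1   2. ]
blue [307.  233.  -29.7   1.2]
blue [297.  222.5 -65.5   5.6]
blue [ 284.   214.  -103.1    1.1]
pad [ 3.863e+02  3.078e+02  1.990e+02 -1.000e-01]
tcp [-1.3983e+02  9.0000e-02  3.9590e+01] [ 0.1  -1.95 -2.54] 8.8833
```

>>> move_arm(deltas=[[[0,0,0,-0.0025,0,0,0.02],[0,0,0,-0.005,0,0,0.02],[0,0,0,-0.0075,0,0,0.02],[0,0,0,-0.01,0,0,0.02],[0,0,0,-0.0125,0,0,0.02],[0,0,0,-0.015,0,0,0.02],[0,0,0,-0.0175,0,0,0.02],[0,0,0,-0.02,0,0,0.02],[0,0,0,-0.0225,0,0,0.02],[0,0,0,-0.025,0,0,0.02],[0,0,0,-0.0275,0,0,0.02],[0,0,0,-0.03,0,0,0.02]]])

```text
t: 9.93
eef_pos: [0.5773, -0.0041, 0.0396]
ee_rot: [3.142, -0.0, -1.642]
force: [-0.8, -2.0, -3.0]
width: 0.0281
```

>>> move_arm(deltas=[[[0,0,0,-0.0025,0,0,0.02],[0,0,0,-0.005,0,0,0.02],[0,0,0,-0.0075,0,0,0.02],[0,0,0,-0.01,0,0,0.02],[0,0,0,-0.0125,0,0,0.02],[0,0,0,-0.015,0,0,0.02],[0,0,0,-0.0175,0,0,0.02],[0,0,0,-0.02,0,0,0.02],[0,0,0,-0.0225,0,0,0.02],[0,0,0,-0.025,0,0,0.02],[0,0,0,-0.0275,0,0,0.02],[0,0,0,-0.03,0,0,0.02]]])

```text
t: 10.93
eef_pos: [0.5794, 0.0258, 0.0396]
ee_rot: [3.142, 0.0, -1.643]
force: [0.2, -2.0, -2.9]
width: 0.0281
```

```bash
python3 row.py
```

```text
blue [403.9 322.  246.  -13.9]
blue [340.  259.5  66.7   2.7]
blue [327.  249.5  30.5   1.3]
blue [316.  238.5  -5.7   5. ]
blue [303.  229.5 -42.5   1.6]
pad [ 3.865e+02  3.080e+02  1.996e+02 -1.000e-01]
tcp [-79.89   0.11  39.59] [ 0.19 -2.01 -2.92] 10.9333
```

>>> move_arm(deltas=[[[0,0,0,-0.0025,0,0,0.02],[0,0,0,-0.005,0,0,0.02],[0,0,0,-0.0075,0,0,0.02],[0,0,0,-0.01,0,0,0.02],[0,0,0,-0.0125,0,0,0.02],[0,0,0,-0.015,0,0,0.02],[0,0,0,-0.0175,0,0,0.02],[0,0,0,-0.02,0,0,0.02],[0,0,0,-0.0225,0,0,0.02],[0,0,0,-0.025,0,0,0.02],[0,0,0,-0.0275,0,0,0.02],[0,0,0,-0.03,0,0,0.02]]])

```text
t: 11.98
eef_pos: [0.5817, 0.0557, 0.0396]
ee_rot: [-3.141, 0.0, -1.642]
force: [0.5, -1.8, -3.5]
width: 0.0276
```

>>> move_arm(deltas=[[[0,0,0,-0.0025,0,0,0.02],[0,0,0,-0.005,0,0,0.02],[0,0,0,-0.0075,0,0,0.02],[0,0,0,-0.01,0,0,0.02],[0,0,0,-0.0125,0,0,0.02],[0,0,0,-0.015,0,0,0.02],[0,0,0,-0.0175,0,0,0.02],[0,0,0,-0.02,0,0,0.02],[0,0,0,-0.0225,0,0,0.02],[0,0,0,-0.025,0,0,0.02],[0,0,0,-0.0275,0,0,0.02],[0,0,0,-0.03,0,0,0.02]]])

```text
t: 12.98
eef_pos: [0.5838, 0.0857, 0.0396]
ee_rot: [3.142, -0.0, -1.642]
force: [0.2, -1.4, -2.5]
width: 0.0277
```

```bash
python3 row.py pics/s4.png
```

```text
blue [403.9 322.  246.  -13.9]
blue [361.9 278.  127.6   2. ]
blue [348.5 267.   91.3   1.8]
blue [336.5 255.5  54.8   4.8]
blue [323.  246.   18.4   1.7]
pad [ 3.865e+02  3.080e+02  1.996e+02 -1.000e-01]
tcp [-19.9    0.11  39.58] [ 0.21 -1.35 -2.5 ] 12.9833
```

View pics/s4.png

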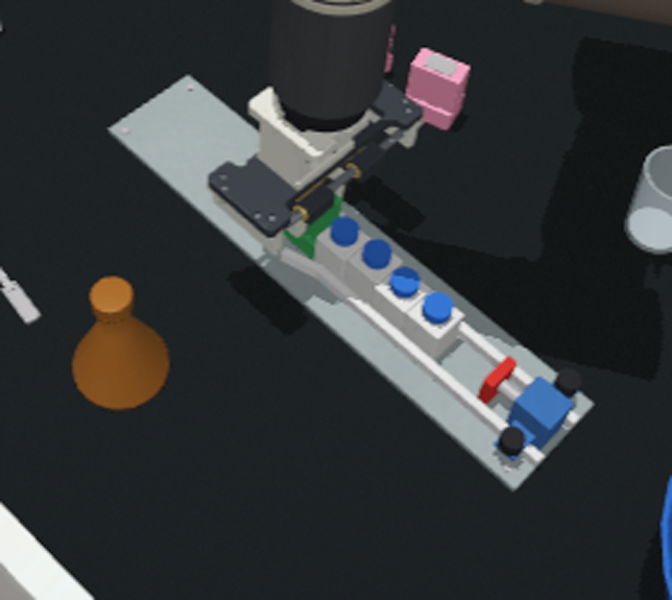

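Row closed up inside the channel, about 30-35 mm short of the pad (front cap (437,308), pad (497,380) in the crop). Continue slower.

>>> move_arm(deltas=[[[0,0,0,-0.002,0,0,0.02],[0,0,0,-0.004,0,0,0.02],[0,0,0,-0.006,0,0,0.02],[0,0,0,-0.008,0,0,0.02],[0,0,0,-0.01,0,0,0.02],[0,0,0,-0.012,0,0,0.02],[0,0,0,-0.014,0,0,0.02],[0,0,0,-0.016,0,0,0.02],[0,0,0,-0.018,0,0,0.02],[0,0,0,-0.02,0,0,0.02]]])

```text
t: 13.87
eef_pos: [0.5851, 0.1056, 0.0395]
ee_rot: [3.142, 0.0, -1.643]
force: [-0.4, -1.9, -2.9]
width: 0.0277
```

>>> move_arm(deltas=[[[0,0,0,-0.001,0,0,0.02],[0,0,0,-0.002,0,0,0.02],[0,0,0,-0.003,0,0,0.02],[0,0,0,-0.004,0,0,0.02]]])

```text
t: 14.2
eef_pos: [0.5854, 0.1094, 0.0396]
ee_rot: [3.142, -0.0, -1.643]
force: [-0.2, -1.5, -2.7]
width: 0.0279
```

>>> move_arm(deltas=[[[0,0,0,-0.001,0,0,0.02],[0,0,0,-0.002,0,0,0.02],[0,0,0,-0.003,0,0,0.02]]])

```text
t: 14.45
eef_pos: [0.5857, 0.1124, 0.0396]
ee_rot: [-3.142, 0.0, -1.643]
force: [-0.3, -2.5, -4.1]
width: 0.0277
```

>>> move_arm(deltas=[[[0,0,0,-0.0007,0,0,0.02],[0,0,0,-0.0014,0,0,0.02],[0,0,0,-0.002,0,0,0.02]]])

```text
t: 14.7
eef_pos: [0.5858, 0.1144, 0.0395]
ee_rot: [3.142, -0.0, -1.643]
force: [0.3, -1.9, -3.3]
width: 0.0281
```

>>> move_arm(deltas=[[[0,0,0,-0.0007,0,0,0.02],[0,0,0,-0.0014,0,0,0.02],[0,0,0,-0.002,0,0,0.02]]])

```text
t: 14.95
eef_pos: [0.5859, 0.1164, 0.0396]
ee_rot: [3.142, 0.0, -1.642]
force: [-0.6, -1.7, -4.2]
width: 0.0276
```

>>> move_arm(deltas=[[[0,0,0,-0.0007,0,0,0.02],[0,0,0,-0.0014,0,0,0.02],[0,0,0,-0.002,0,0,0.02]]])

```text
t: 15.2
eef_pos: [0.5861, 0.1184, 0.0396]
ee_rot: [-3.142, 0.0, -1.643]
force: [0.2, -1.7, -3.5]
width: 0.0278
```

>>> move_arm(deltas=[[[0,0,0,-0.0007,0,0,0.02],[0,0,0,-0.0014,0,0,0.02],[0,0,0,-0.002,0,0,0.02]]])

```text
t: 15.45
eef_pos: [0.5862, 0.1204, 0.0396]
ee_rot: [3.142, 0.0, -1.642]
force: [-0.5, -1.3, -4.1]
width: 0.028
```

>>> move_arm(deltas=[[[0,0,0,-0.0007,0,0,0.02],[0,0,0,-0.0014,0,0,0.02],[0,0,0,-0.002,0,0,0.02]]])

```text
t: 15.7
eef_pos: [0.5864, 0.1224, 0.0395]
ee_rot: [3.142, -0.0, -1.643]
force: [0.0, -1.8, -3.5]
width: 0.0281
```

>>> move_arm(deltas=[[[0,0,0,-0.0007,0,0,0.02],[0,0,0,-0.0014,0,0,0.02],[0,0,0,-0.002,0,0,0.02]]])

```text
t: 15.95
eef_pos: [0.5865, 0.1244, 0.0396]
ee_rot: [3.142, -0.0, -1.642]
force: [-0.5, -1.1, -4.0]
width: 0.0276
```

>>> move_arm(deltas=[[[0,0,0,-0.0007,0,0,0.02],[0,0,0,-0.0014,0,0,0.02],[0,0,0,-0.002,0,0,0.02]]])

```text
t: 16.2
eef_pos: [0.5867, 0.1264, 0.0396]
ee_rot: [-3.142, 0.0, -1.642]
force: [-0.3, -1.6, -3.9]
width: 0.0282
```

>>> move_arm(deltas=[[[0,0,0,-0.0007,0,0,0.02],[0,0,0,-0.0014,0,0,0.02],[0,0,0,-0.002,0,0,0.02]]])

```text
t: 16.45
eef_pos: [0.5868, 0.1284, 0.0396]
ee_rot: [-3.142, 0.0, -1.642]
force: [-0.4, -1.1, -3.6]
width: 0.0279
```

```bash
python3 row.py pics/s5.png
```

```text
blue [403.7 322.2 246.1 -14.6]
blue [378.5 291.5 170.8   2.4]
blue [364.5 280.  134.4   2.3]
blue [352.5 268.   98.6   6.1]
blue [338.  258.5  62.1   1.5]
pad [ 3.860e+02  3.076e+02  1.984e+02 -1.000e-01]
tcp [22.97  0.12 39.58] [-0.37 -1.06 -3.61] 16.45
```

>>> move_arm(deltas=[[[0,0,0,-0.0005,0,0,0.02],[0,0,0,-0.001,0,0,0.02],[0,0,0,-0.0015,0,0,0.02],[0,0,0,-0.0015,0,0,0.02]]])

```text
t: 16.83
eef_pos: [0.5869, 0.1299, 0.0396]
ee_rot: [-3.142, 0.0, -1.642]
force: [0.3, -0.2, -4.6]
width: 0.0277
```

>>> move_arm(deltas=[[[0,0,0,-0.0005,0,0,0.02],[0,0,0,-0.001,0,0,0.02],[0,0,0,-0.0015,0,0,0.02],[0,0,0,-0.0015,0,0,0.02]]])

```text
t: 17.17
eef_pos: [0.5871, 0.1314, 0.0396]
ee_rot: [-3.142, 0.0, -1.642]
force: [0.0, -0.4, -3.8]
width: 0.028
```

>>> move_arm(deltas=[[[0,0,0,-0.0005,0,0,0.02],[0,0,0,-0.001,0,0,0.02],[0,0,0,-0.0015,0,0,0.02],[0,0,0,-0.002,0,0,0.02]]])

```text
t: 17.5
eef_pos: [0.5872, 0.1334, 0.0396]
ee_rot: [3.142, -0.0, -1.642]
force: [0.3, -1.0, -3.6]
width: 0.0279
```

```bash
python3 row.py pics/s5b.png
```

```text
blue [403.7 322.2 246.1 -14.6]
blue [380.5 293.  175.7   2.7]
blue [366.  282.  139.5   0.9]
blue [353.5 269.5 102.5   4.9]
blue [340.  259.5  66.7   2.7]
pad [386.3 307.4 198.5   0.7]
tcp [27.92  0.14 39.56] [ 0.28 -0.96 -3.6 ] 17.5
```

View pics/s5b.png

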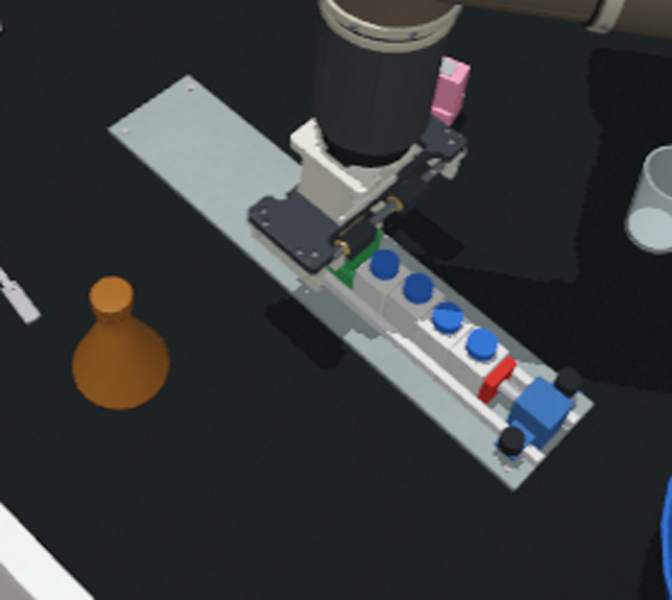

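Front bottle is a few mm from the red pad (485,375). Continue in 1–1.5 mm moves watching force.

>>> move_arm(deltas=[[[0,0,0,-0.0005,0,0,0.02],[0,0,0,-0.001,0,0,0.02],[0,0,0,-0.0015,0,0,0.02]]])

```text
t: 17.8
eef_pos: [0.5871, 0.1341, 0.0396]
ee_rot: [3.141, -0.001, -1.643]
force: [-0.6, -6.1, -2.0]
width: 0.0281
```

>>> move_arm(deltas=[[[0,0,0,-0.0005,0,0,0.02],[0,0,0,-0.001,0,0,0.02],[0,0,0,-0.0015,0,0,0.02]]])

```text
t: 18.05
eef_pos: [0.5871, 0.1352, 0.0396]
ee_rot: [3.141, -0.001, -1.643]
force: [0.4, -7.3, -2.5]
width: 0.0278
```

>>> move_arm(deltas=[[[0,0,0,-0.0005,0,0,0.02],[0,0,0,-0.001,0,0,0.02],[0,0,0,-0.0015,0,0,0.02]]])

```text
t: 18.3
eef_pos: [0.5871, 0.1362, 0.0396]
ee_rot: [3.141, -0.002, -1.643]
force: [1.2, -10.1, -0.8]
width: 0.0278
```

>>> move_arm(deltas=[[[0,0,0,-0.0005,0,0,0.02],[0,0,0,-0.001,0,0,0.02],[0,0,0,-0.001,0,0,0.02]]])

```text
t: 18.55
eef_pos: [0.5871, 0.1369, 0.0396]
ee_rot: [3.14, -0.002, -1.643]
force: [0.2, -10.6, -1.0]
width: 0.0277
```

>>> move_arm(deltas=[[[0,0,0,-0.0005,0,0,0.02],[0,0,0,-0.001,0,0,0.02],[0,0,0,-0.001,0,0,0.02],[0,0,0,-0.001,0,0,0.02],[0,0,0,-0.001,0,0,0.02],[0,0,0,-0.001,0,0,0.02],[0,0,0,-0.001,0,0,0.02],[0,0,0,-0.001,0,0,0.02]]])

```text
t: 19.22
eef_pos: [0.5872, 0.1376, 0.0397]
ee_rot: [3.14, -0.003, -1.643]
force: [0.4, -11.1, -0.4]
width: 0.0279
```

```bash
python3 row.py pics/s6.png
```

```text
blue [403.7 322.2 246.1 -14.6]
blue [382.  294.5 179.9   2.2]
blue [368.  283.  143.8   2.1]
blue [355.5 271.  107.7   5.2]
blue [341.5 261.   71.4   2.2]
pad [3.880e+02 3.090e+02 2.031e+02 3.000e-01]
tcp [32.19  0.44 39.65] [  0.42 -11.1   -0.35] 19.2167
```

>>> move_arm(deltas=[[[0,0,0,-0.0003,0,0,0.02],[0,0,0,-0.0006,0,0,0.02],[0,0,0,-0.0006,0,0,0.02],[0,0,0,-0.0006,0,0,0.02],[0,0,0,-0.0006,0,0,0.02],[0,0,0,-0.0006,0,0,0.02],[0,0,0,-0.0006,0,0,0.02],[0,0,0,-0.0006,0,0,0.02],[0,0,0,-0.0006,0,0,0.02],[0,0,0,-0.0006,0,0,0.02]]])

```text
t: 20.1
eef_pos: [0.5872, 0.138, 0.0397]
ee_rot: [3.14, -0.003, -1.643]
force: [1.7, -13.4, 0.1]
width: 0.0275
```

>>> move_arm(deltas=[[[0,0,0,0.0003,0,0,0.02],[0,0,0,0.0006,0,0,0.02],[0,0,0,0.0009,0,0,0.02],[0,0,0,0.0012,0,0,0.02],[0,0,0,0.0015,0,0,0.02],[0,0,0,0.0018,0,0,0.02],[0,0,0,0.002,0,0,0.02],[0,0,0,0.002,0,0,0.02]]])

```text
t: 20.77
eef_pos: [0.5873, 0.1378, 0.0396]
ee_rot: [3.141, -0.001, -1.643]
force: [0.7, -5.6, -1.8]
width: 0.0278
```

```bash
python3 row.py pics/s7.png
```

```text
blue [403.9 322.  246.  -13.9]
blue [382.  294.5 179.9   2.2]
blue [368.  283.  143.8   2.1]
blue [355.5 271.  107.7   5.2]
blue [341.5 261.   71.4   2.2]
pad [3.883e+02 3.092e+02 2.038e+02 3.000e-01]
tcp [32.41  0.34 39.57] [ 0.7  -5.55 -1.82] 20.7667
```

>>> move_arm(deltas=[[[0,0,0,0.0003,0,0.0002,0.02],[0,0,0,0.0006,0,0.0004,0.02],[0,0,0,0.0007,0,0.0004,0.02],[0,0,0,0.0007,0,0.0004,0.028],[0,0,0,0.0007,0,0.0004,0.03],[0,0,0,0.0007,0,0.0004,0.034],[0,0,0,0.0007,0,0.0004,0.04],[0,0,0,0.0007,0,0.0004,0.046],[0,0,0,0.0007,0,0.0004,0.05],[0,0,0,0.0007,0,0.0004,0.05]]], force=10)

```text
t: 21.65
eef_pos: [0.5877, 0.1379, 0.0393]
ee_rot: [-3.141, 0.0, -1.642]
force: [-0.1, -0.0, 0.5]
width: 0.049
```

```bash
python3 row.py pics/s8.png; python3 -c "
from station import monitor; s=monitor.get_state(); print(s['width'],s['eef_pos'])"
```

```text
blue [403.7 322.2 246.1 -14.6]
blue [382.  294.5 179.9   2.2]
blue [367.5 283.  143.1   1.3]
blue [355.5 271.  107.7   5.2]
blue [341.5 261.   71.4   2.2]
pad [3.880e+02 3.090e+02 2.031e+02 3.000e-01]
tcp [32.49 -0.04 39.32] [-0.06 -0.01  0.48] 21.65
0.04956153790110559 [0.58759867 0.13783433 0.03927255]
```

Free of the block (force zero), row unmoved. Lift straight up and look.

>>> move_arm(deltas=[[[0,0,0,0,0,-0.01,0.05],[0,0,0,0,0,-0.02,0.05],[0,0,0,0,0,-0.035,0.05],[0,0,0,0,0,-0.05,0.05],[0,0,0,0,0,-0.075,0.05],[0,0,0,0,0,-0.1,0.05],[0,0,0,0,0,-0.13,0.05],[0,0,0,0.03,0,-0.16,0.05],[0,0,0,0.06,0,-0.18,0.05],[0,0,0,0.09,0,-0.18,0.05],[0,0,0,0.11,0,-0.18,0.05],[0,0,0,0.12,0,-0.18,0.05]]])

```text
t: 22.7
eef_pos: [0.5787, 0.0159, 0.2213]
ee_rot: [-3.139, 0.001, -1.644]
force: [0.9, -0.7, -0.9]
width: 0.0499
```

```bash
python3 row.py pics/s9.png
python3 - <<'E'
from row import *
f=grab('scene')
for c in blobs(mask(f,(45,100,40),(85,255,255)),100):
    M=cv2.boundingRect(c)
    if M[0]>200: print('green',M)
lab=mask(f,(0,0,130),(179,60,255))
E
```

```text
blue [403.7 322.2 246.1 -14.6]
blue [381.5 294.5 179.2   1.5]
blue [367.5 283.  143.1   1.3]
blue [355.5 271.  107.7   5.2]
blue [341.5 261.   71.4   2.2]
pad [387.8 309.3 203.1  -0.5]
tcp [-8.9870e+01  1.6000e-01  2.2131e+02] [ 0.94 -0.72 -0.92] 22.7
green (311, 233, 30, 38)
```

View pics/s9.png

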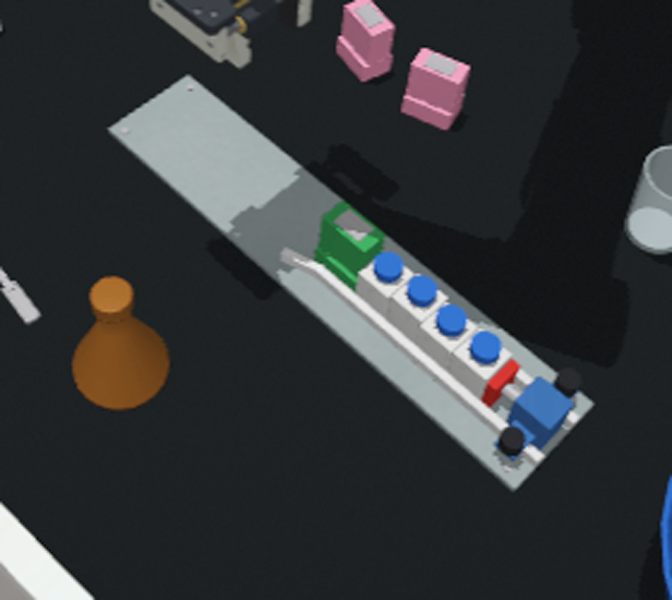

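```bash
python3 -c "
from station import arm; print(arm.job_done())"
```

```text
the job is handed in; nothing more can be done
None
```

I gripped the green block, stood it behind the row and pushed all four bottles along the channel. The push pressed the pad in by about 4.5–5 mm at a peak wrist force of about 13 N. I held it there about 0.7 s, eased off, opened the fingers and lifted clear at 22.7 s, then handed the job in; no verdict is reported.

**Last checks**
- **Row and block:** in the scene camera the bottles stand upright and closed up, with cap spacing about 36 mm. The block stands upright, snug behind the last bottle.
- **Pad:** the images put it about 4.5 mm in after release, good to about 1 mm. It hardly sprang back. During the press, arm travel gave about 4–5 mm and the force about 5–6 mm, so the peak depth is an estimate.
- **Bystanders:** the gripper stayed clear of the bottles, the pink look-alikes and the things seen in the last picture.

**Disagreements**
- **Third cap:** the scene camera put it about 5 mm off the centre line, against 1–2 mm for the others. At least part of that is camera error, since the rails allow only about 2.5 mm each way; the limit is 6 mm.
- **Along the tray:** the top and scene cameras differed from the wrist camera and arm readings by about 5 mm, so I found the pad by contact force.

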